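Start the clamp bolt of the sieve fixture and keep hold of it

TASK

The tall hexagon-head bolt of the sieve clamp stands loose in its boss with its thread not yet caught. Without first turning it forward, turn it backward (anticlockwise seen from above) only until you feel it drop one thread, then turn it forward (clockwise) about one full turn from there so that it is started, and finish while still gripping the bolt head: do not let go at the end. Leave the loose things around the fixture where they are.

Things in the scene. Friction and masses are not known exactly. Their poses are not given: they have to be found in the camera images.
- bolt_head (a point): centre of the hexagon head of the loose bolt, the taller of two on the sieve clamp: steel, 30 mm across flats, 35 mm across corners, 10 mm of head above and below this point, axis z upright. Flat normals: this frame's y axis and 60 and 120 degrees from it; a small dark punch mark on top near the corner at +x. Below is a 20 mm shank with a right-hand thread, 8 mm pitch
- bolt_lift (a joint): height of the loose bolt in m, positive up: 0 at the very end (highest point) of the first thread, 0 to -0.003 as found, about -0.008 right after the drop; turning forward from there draws it down 8 mm a turn, so -0.016 is one full turn forward. The thread leaves about 1.7 mm of up and down play
- clamp_bolt: the whole loose bolt, origin at its head's centre. It only turns and moves up and down; it turns easily, stays as left, and falls by its weight (0.26 kg) unless held. Turned back 0.4 to 1.9 rad, rising slightly, it comes off the end of the first thread and can drop 8 mm: ease the grip or press lightly. Turned forward before the drop it would run down on top of the thread and cross it
- bolt_hole (a point): centre of the loose bolt's hole on the clamp bar's top face, 58 mm above the worktop; y points along the bar away from the other bolt. The fixture is fixed: dark base plate 90 x 180 x 12 mm, ring sieve 83 mm wide in its middle, steel bar 40 mm wide across it on two bosses. The head's underside is about 31 mm above this face as found, 17 mm at the end
- other_bolt (a point): centre of the head of the other bolt of the clamp, 128 mm from the loose one, same 30 mm hexagon head but already fully home (head top 79 mm above the worktop) and fixed; not to be worked
- plunger_mid (a point): middle of the loose steel press plunger, a 39 mm cylinder 39 mm high, a bystander
- vial_mid (a point): middle of the loose glass vial with a screw cap, 27 mm wide, 62 mm high, upright, a bystander
- tape_mid (a point): middle of the loose roll of tape, 82 mm wide, 19 mm high, lying flat, a bystander
- spanner_mid (a point): middle of the loose small spanner, 157 mm long, 6 mm thick, lying flat, a bystander
- bolt_turn (a joint): angle of the loose bolt in rad, positive forward (clockwise from above): 0.4 to 1.9 as found; 0 where its thread comes off the end of the first thread of the boss (it can drop just below 0); 6.28 is one full turn forward from the drop

How it is judged (in metres and radians):
On the way:
1. the bolt, turned backward, has dropped one thread (value of joint bolt_lift between -0.0115 and -0.006 m), for 0.1 s.
At the end, for the whole second after the job is handed in: the bolt has dropped one thread and gone forward one turn (0.7 to 1.3 turns) from there, so that it stands 16 mm (12.5 to 18.5 mm) below the end of the first thread, at rest, with the fingers pressing on it with more than 2 N (value of joint bolt_lift between -0.0185 and -0.0125 m and contact force between the fingers and clamp_bolt above 2 N and angular speed of clamp_bolt below 0.2 rad/s and value of joint bolt_turn between 4.4 and 8.2 rad); the arm keeps its last pose, push and grip.
It fails at once if a loose bystander (plunger, vial, tape, spanner) was moved more than 3 cm (distance of any of plunger_mid, vial_mid, tape_mid, spanner_mid from where it was at the start of the episode above 0.03 m).
It fails at once if the bolt was turned forward without having dropped, crossing the thread (value of joint bolt_turn above 2.8 rad and value of joint bolt_lift above -0.008 m).
It also fails if it takes over 72 s, if anything falls off the work surface, if the arm or the gripper's body presses on something with over 40 N, if the wrist force passes 120 N, or if a joint passes its speed limit or range.

ROBOT

A 6-joint arm with a two-finger parallel gripper is mounted at the origin on a cart in front of the work surface, level with it; the furniture and walls round the work are solid. World frame = base frame: x ahead of the robot, y to its left, z up, the work surface at z = 0. Lengths are in m, angles in degrees, forces in N, time in s.
With the tool pointing down it reaches from about 0.3 to 1 m from the base axis. Payload 5.1 kg.
Tool frame: the origin (TCP) lies at the very end of the fingers, on their centre line; the grasp point (between the pads) lies env.tcp_to_grasp behind it (env.tcp_to_grasp is the distance from the TCP to the grasp point, in m); z points along the fingers, y is the line along which they close (so a half turn about z gives the same grasp; the last joint's range is limited). The gripper opens to 95 mm and grips with 3 to 60 N. Pads are 20 mm wide; open, the fingers measure 119 mm over their backs; the gripper's body (75 mm by 180 mm) begins 59 mm behind the grasp point.
Start: joints at [-73.029, 7.093, 94.555, -0, 78.352, -4.733], TCP at [0.24, -0.604, 0.215] pointing down, gripper open.
Joint ranges: [-149.61, 149.61], [-58.7, 133.49], [1.44, 155.28], [-77.14, 257.14], [18.33, 153.61], [-166.67, 166.67]. Speed limits (degrees/s): [147.25, 147.25, 180, 180, 180, 180].

INTERFACE

Orientations are given as a 3x3 rotation matrix whose columns are the frame's x, y, z axes.
In Python, from rig import env gives the robot as it stands.
- The arm moves only by the tool jog_arm, never from a script. Its argument "motion" is a list of rows, each a list of 7 numbers: the turn, a rotation vector about the tool's x, y, z as a fraction of full scale, then the shift along the tool's x, y, z as a fraction of full scale, then the closure, from 0 (fully open) to 1 (shut). In form: [[wx, wy, wz, dx, dy, dz, gripper], ...]. A call has exactly 8 rows; each row is the pose to reach, as a shift and turn from the pose commanded when the call began, along the tool's axes at that moment, turning the shorter way round; what a row does not reach only later rows make up. Full scale, the value 1, is 500 mm for a shift and 360 degrees for a turn. A row lasts 1/10 s, in which the tool goes at most 50 mm and 8.59 degrees, less where a joint would pass 70% of its speed; a pose out of reach is approached as far as the arm can. A call with a number of a shift or a turn outside -1 to 1 is refused whole. A call with a gripper value outside its range is refused whole. The fingers move at their own pace and stop on an object; "newtons" is the grip in N (left out, the last holds). Time passes only in rows, so rows that repeat a pose let the fingers close, or fill a call up. It gives the time, the measured TCP pose, the force, the opening and the grip force at its end, in the units of the state.
- env.state(): the state, without advancing time (a new reading comes with each control period).
- env.camera(name): name is "scene" or "top" or "wrist"; returns (picture, depth): 480x640x3 uint8, red, green, blue; 480x640 float32, m along the optical axis (not along the pixel's ray), 0 where there is no reading.
- env.calibration(name): a dict with "intrinsics" (3x3 intrinsics, pixels), "k1" (the pictures are not rectified: a ray, as slopes to the right and down, at radius r is drawn at 1 + k1 r^2 times it, then the intrinsics apply), "R" (3x3) and "t" (3): a world point X has camera coordinates R X + t. Camera axes: x right, y down, z forward; pixel columns grow to the right and rows downward; lengths in m; the calibration is good to about 2 mm. A picture is of the moment at which its call begins: read the wrist's pose just before it. calibration takes no time and is no camera call; for the wrist camera it gives the pose at the moment of the call.
- env.close_job(): hands the job in; it is judged then, once.
Trained networks look in the newest picture that a camera, given by its name, has taken for a name from the list of things; names that differ only in an ending like _2 or _b are one class to them, and where a whole thing is asked for, a point or a joint stands for the part that bears it (a point fixed in the world has none). Each returns a list of dicts, best first, with "p" (0 to 1); they miss things now and then, are a little off and sometimes report something else, mostly with a low value. They report only what shows in the picture. A call takes as long as a camera call.
- env.look_for(camera, label): "pixel" ([row, column] in pixels, amid what is visible of it).
The state is a dict: "time": time; "q": joint angles; "dq": joint speeds; "joint_torque": joint torques, N m; "tool_pos": TCP position; "tcp_rot": TCP orientation; "force": force on the tool from outside, world axes, zero at the start; "moment": the same for the moment, N m; "opening": opening from 0.0 (shut) to 1.0 (fully open); "grasp_force": force on a finger pad.
Only numpy, scipy, OpenCV 4.12 (cv2) and the standard library are available. Lean on these libraries where they do the work, as an engineer would, in place of code of your own. Each camera call takes 0.05 s, during which the arm holds its last target. There are 200 camera calls.

## Working session

There is one attempt and no reset: what is moved stays moved. The work goes in short steps, Python scripts to look and compute and a tool call to move; the robot and the scene stay as the last step left them, time stands still between calls to the robot, and variables do not carry over. Pictures are saved under pics/ and viewed, at most 10 in all, crops included, and the job is handed in when it is done.

Besides the shell and the picture viewer there is one more tool, called after "Call:" by a JSON object that holds its "fn" and its "kwargs". jog_arm: Moves the arm, as the interface text tells. Its arguments: {"type":"object","properties":{"motion":{"type":"array"},"newtons":{"type":"number"}},"required":["motion"]}

```bash
mkdir -p pics
cat > h.py <<'E'
import numpy as np, cv2
from rig import env
def ray(c,px,cal=None):
    cal=cal or env.calibration(c); K=np.array(cal["intrinsics"]);k1=cal["k1"]
    d=np.linalg.inv(K)@[px[1],px[0],1]; s=d[:2].copy(); u=s.copy()
    for _ in range(20): u=s/(1+k1*(u@u))
    R=np.array(cal["R"]);t=np.array(cal["t"])
    return -R.T@t, R.T@np.r_[u,1]
def atz(c,px,z,cal=None):
    o,d=ray(c,px,cal); return o+d*(z-o[2])/d[2]
def atd(c,px,depth,cal=None):
    o,d=ray(c,px,cal); return o+d*depth
E
python3 - <<'E'
from h import *
s=env.state(); print(env.tcp_to_grasp, s)
for c in("top","scene"):
    im,d=env.camera(c); cv2.imwrite(f"pics/{c}0.png",im[:,:,::-1])
    for l in ["bolt_head","other_bolt","bolt_hole","plunger_mid","vial_mid","tape_mid","spanner_mid"]:
        for r in env.look_for(c,l)[:2]:
            p=r["pixel"]; dd=d[int(p[0]),int(p[1])]
            print(c,l,round(r["p"],2),np.round(p),np.round(atd(c,p,dd),3))
E
```

```text
0.0188 {'time': 0.0, 'q': array([-7.30294152e+01,  7.13349558e+00,  9.46347180e+01, -3.34391822e-03,
        7.83515578e+01, -4.72985244e+00]), 'dq': array([-0.03336098, -0.03252025, -0.07170549, -0.04779035, -0.00224671,
       -0.00238489]), 'joint_torque': array([ 5.52478905e-04, -4.17599809e+01, -3.59928489e+01,  7.75079615e-02,
        4.92465170e-02, -1.72417631e-04]), 'tool_pos': array([ 0.24013606, -0.60331488,  0.2133805 ]), 'tcp_rot': array([[ 9.29125409e-01,  3.69764158e-01, -6.64819926e-04],
       [ 3.69764737e-01, -9.29123301e-01,  1.98269275e-03],
       [ 1.15429029e-04, -2.08799717e-03, -9.99997813e-01]]), 'force': array([-0.01218394,  0.89080699,  0.23723617]), 'moment': array([-0.0155462 , -0.02610192,  0.04529112]), 'grasp_force': 0.0, 'opening': 1.0026944171396792}
top bolt_head 0.45 [287. 324.] [0.459 0.025 0.111]
top other_bolt 0.76 [261. 331.] [0.521 0.009 0.057]
top bolt_hole 0.66 [263. 331.] [0.516 0.009 0.06 ]
top plunger_mid 0.69 [171. 267.] [0.743 0.164 0.04 ]
top vial_mid 0.75 [155. 313.] [ 0.798  0.052 -0.003]
top spanner_mid 0.77 [294. 199.] [0.446 0.327 0.005]
scene bolt_head 0.64 [247. 360.] [0.441 0.033 0.106]
scene other_bolt 0.57 [265. 344.] [0.487 0.042 0.041]
scene bolt_hole 0.78 [262. 345.] [0.493 0.036 0.047]
scene plunger_mid 0.5 [245. 245.] [0.73  0.174 0.037]
scene vial_mid 0.55 [230. 278.] [0.769 0.049 0.028]
scene tape_mid 0.35 [247. 246.] [0.723 0.174 0.035]
scene spanner_mid 0.73 [334. 246.] [0.432 0.34  0.002]
```

Run:
```python
import cv2,numpy as np
a=cv2.imread("pics/top0.png")[120:360,150:450]; b=cv2.imread("pics/scene0.png")[180:400,200:500]
a=cv2.resize(a,(400,320),interpolation=2);b=cv2.resize(b,(400,293),interpolation=2)
a=cv2.resize(cv2.imread("pics/top0.png")[220:330,270:400],None,fx=6,fy=6,interpolation=2)[:600,:800]
cv2.imwrite("pics/topc.png",cv2.resize(a,None,fx=.9,fy=.9))
```

```text
(no output)
```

View pics/top0.png

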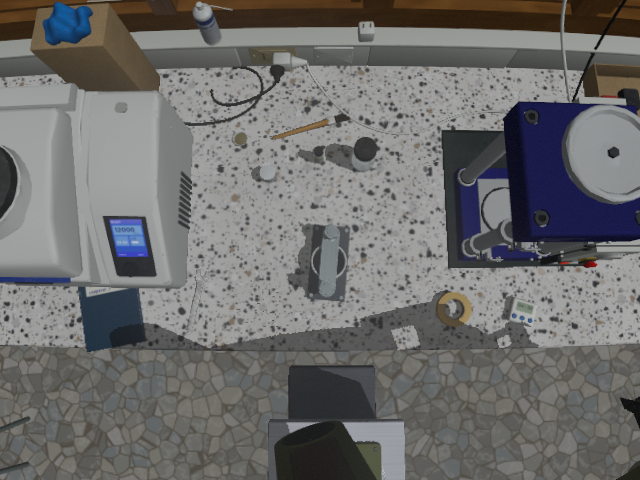

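View pics/topc.png

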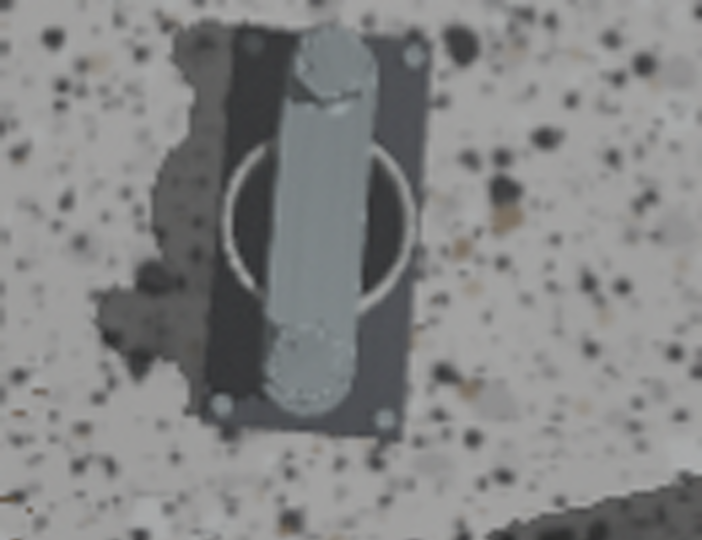

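The fixture's near end (about row 287, col 325) carries the taller bolt, with depth giving a height of about 0.11. The far end (row 232, col 331) is the home bolt. The vial, plunger, tape and spanner are all well clear.

Run:
```python
from h import *
for c in("top","scene"):
    im,d=env.camera(c); cal=env.calibration(c)
    r=range(225,300) if c=="top" else range(210,290); q=range(300,360) if c=="top" else range(300,400)
    P=np.array([atd(c,(v,u),d[v,u],cal) for v in r for u in q if d[v,u]>0])
    for lo,hi in((.1,.12),(.07,.085)):
        S=P[(P[:,2]>lo)&(P[:,2]<hi)]; print(c,lo,len(S),S.mean(0).round(4) if len(S) else '',S.min(0).round(3),S.max(0).round(3))
s=env.state();R=s["tcp_rot"]
t=np.array([.456,.022,.235]); print((R.T@(t-s["tool_pos"])).round(4))
w=env.calibration("wrist");print(w["intrinsics"],w["k1"],"cam in tool",R.T@(-np.array(w["R"]).T@w["t"]-s["tool_pos"]), (np.array(w["R"])@R).round(3))
```

```text
top 0.1 166 [0.4599 0.0201 0.1107] [0.444 0.004 0.105] [0.474 0.036 0.116]
top 0.07 151 [0.5865 0.0089 0.0801] [ 0.571 -0.007  0.07 ] [0.601 0.025 0.085]
scene 0.1 110 [0.4529 0.0255 0.1073] [0.438 0.005 0.1  ] [0.473 0.041 0.112]
scene 0.07 142 [0.5421 0.0166 0.0763] [ 0.445 -0.052  0.07 ] [0.742 0.033 0.085]
[ 0.4318 -0.5018 -0.0203]
[[390.08442385   0.         312.06023986]
 [  0.         390.08442385 232.96150354]
 [  0.           0.           1.        ]] 0.007975060109639708 cam in tool [ 0.06818311  0.00029777 -0.16977371] [[ 0.     1.     0.001]
 [-0.969  0.001 -0.247]
 [-0.247 -0.001  0.969]]
```

Call:
{"fn": "jog_arm", "kwargs": {"motion": [[0,0,0,0.065,-0.075,-0.005,0],[0,0,0,0.13,-0.15,-0.01,0],[0,0,0,0.195,-0.225,-0.015,0],[0,0,0,0.26,-0.3,-0.02,0],[0,0,0,0.325,-0.375,-0.025,0],[0,0,0,0.39,-0.45,-0.03,0],[0,0,0,0.455,-0.525,-0.035,0],[0,0,0,0.52,-0.6,-0.04,0]], "newtons": 5}}

```text
time: 1.7
tool_pos: [0.3712, -0.2272, 0.235]
tcp_rot: [[0.929, 0.369, 0.001], [0.369, -0.929, -0.001], [0.001, 0.001, -1.0]]
force: [0.9, 0.3, 0.5]
opening: 0.998
grasp_force: 0.0
```

Run:
```python
from h import *
s=env.state();R=s["tcp_rot"]
print(s["time"],s["q"].round(1),s["tool_pos"].round(4),R.round(3),s["force"].round(2))
print((R.T@(np.array([.457,.021,.235])-s["tool_pos"])/.5).round(4))
```

```text
1.7 [-38.6 -22.4 119.1   0.   83.2  29.8] [ 0.3712 -0.2272  0.235 ] [[ 0.929  0.369  0.001]
 [ 0.369 -0.929 -0.001]
 [ 0.001  0.001 -1.   ]] [0.89 0.25 0.52]
[ 3.428e-01 -3.980e-01 -1.000e-04]
```

Call:
{"fn": "jog_arm", "kwargs": {"motion": [[0,0,0,0.065,-0.075,0,0],[0,0,0,0.13,-0.15,0,0],[0,0,0,0.195,-0.225,0,0],[0,0,0,0.26,-0.3,0,0],[0,0,0,0.325,-0.375,0,0],[0,0,0,0.343,-0.398,0,0],[0,0,0,0.343,-0.398,0,0],[0,0,0,0.343,-0.398,0,0]]}}

```text
time: 2.5
tool_pos: [0.4566, 0.0192, 0.2347]
tcp_rot: [[0.929, 0.371, -0.0], [0.371, -0.929, -0.0], [-0.0, 0.0, -1.0]]
force: [0.1, -0.0, 0.1]
opening: 0.997
grasp_force: 0.0
```

Run:
```python
from h import *
s=env.state();R=s["tcp_rot"]
print(s["time"],s["q"].round(1),s["tool_pos"].round(4),s["force"].round(2))
cal=env.calibration("wrist");im,d=env.camera("wrist"); np.savez("w0.npz",im=im,d=d,**{k:np.array(v) for k,v in cal.items()})
print([(r["p"],r["pixel"],atz("wrist",r["pixel"],.11,cal).round(4)) for r in env.look_for("wrist","bolt_head")[:2]])
vs,us=np.mgrid[0:480:2,0:640:2]
P=np.array([np.r_[atd("wrist",(v,u),d[v,u],cal),v,u] for v,u in zip(vs.ravel(),us.ravel()) if d[v,u]>0])
S=P[(P[:,2]>.1)&(P[:,2]<.12)&(np.hypot(P[:,0]-.457,P[:,1]-.021)<.03)]
print(len(S),S.mean(0).round(4),S.min(0).round(4),S.max(0).round(4))
print(cv2.minAreaRect(S[:,:2].astype(np.float32)))
v,u=S[:,3].mean(),S[:,4].mean();v,u=int(v),int(u)
cv2.imwrite("pics/w0.png",cv2.resize(im[max(0,v-75):v+75,max(0,u-100):u+100,::-1],None,fx=4,fy=4,interpolation=2)); print(v,u)
```

```text
2.5 [ -4.3 -19.1 116.8  -0.   82.3  63.9] [0.4566 0.0192 0.2347] [ 0.15 -0.01  0.12]
[(0.97, [216.0, 310.6], array([0.4624, 0.0226, 0.11  ]))]
325 [4.596000e-01 2.180000e-02 1.096000e-01 2.195323e+02 3.101723e+02] [4.431e-01 5.500e-03 1.000e-01 2.000e+02 2.900e+02] [4.745e-01 3.780e-02 1.114e-01 2.400e+02 3.300e+02]
((0.45888879895210266, 0.021645531058311462), (0.02987571991980076, 0.03241343051195145), 7.737236022949219)
219 310
```

View pics/w0.png

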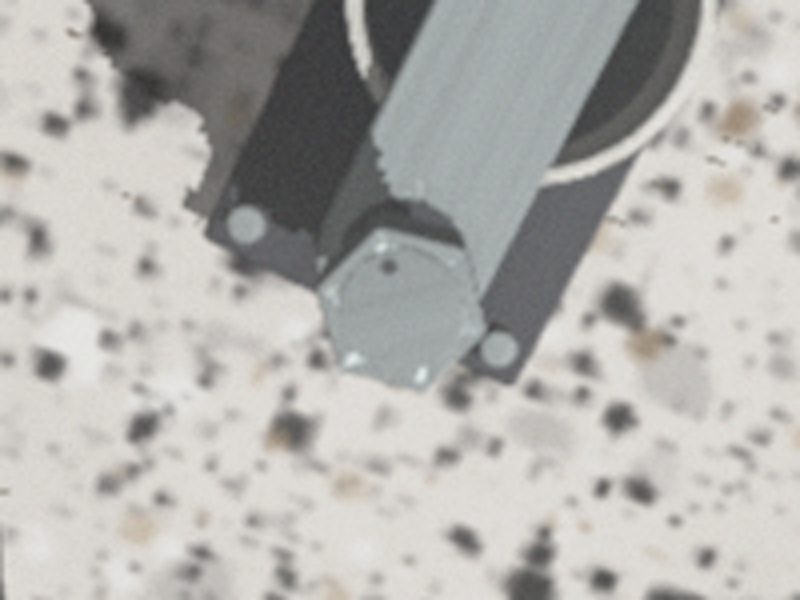

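The loose head is clear between the open fingers: centre at about crop (402,310), with corners at (380,228), (462,250), (483,328), (425,390), (347,372) and (320,292). The punch mark is near the first corner.

Run:
```python
from h import *
z=np.load("w0.npz");cal={k:z[k] for k in("intrinsics","R","t")};cal["k1"]=float(z["k1"])
c=[(380,228),(462,250),(483,328),(425,390),(347,372),(320,292)]
P=np.array([atz("wrist",(144+y/4-.4,210+x/4-.4),.109,cal)for x,y in c])
ce=P.mean(0); print(ce.round(4)); D=P-ce
a=np.degrees(np.arctan2(D[:,1],D[:,0])); print(a.round(1),(np.hypot(D[:,0],D[:,1])*1e3).round(1))
m=np.angle(np.exp(1j*6*np.radians(a)).mean(),deg=True)/6; print("corner angle mod60",m)
s=env.state();R=s["tcp_rot"]; print("yaw",np.degrees(np.arctan2(R[1,0],R[0,0])), "j6",s["q"][5])
print((R.T@(ce-s["tool_pos"])*1e3).round(1))
```

```text
[0.4583 0.0212 0.109 ]
[  36.8  -21.9  -80.8 -143.   160.2   98.8] [16.8 16.5 16.  16.6 16.5 16.4]
corner angle mod60 -21.65267284443951
yaw 21.621567550129726 j6 63.95358790204859
[  2.7  -2.  125.7]
```

Call:
{"fn": "jog_arm", "kwargs": {"motion": [[0,0,-0.023,0.0054,-0.004,0.04,0],[0,0,-0.0464,0.0054,-0.004,0.1,0],[0,0,-0.0464,0.0054,-0.004,0.17,0],[0,0,-0.0464,0.0054,-0.004,0.24,0],[0,0,-0.0464,0.0054,-0.004,0.29,0],[0,0,-0.0464,0.0054,-0.004,0.307,0],[0,0,-0.0464,0.0054,-0.004,0.307,0],[0,0,-0.0464,0.0054,-0.004,0.307,0]]}}

```text
time: 3.4
tool_pos: [0.4596, 0.0215, 0.0827]
tcp_rot: [[0.784, 0.62, 0.002], [0.62, -0.784, -0.0], [0.002, 0.002, -1.0]]
force: [-0.5, -0.2, 0.4]
opening: 0.998
grasp_force: 0.0
```

```bash
cat >> h.py <<'E'
def top(c,zs=(.075,.125),cen=(.459,.021),r=.013,n=2):
    out=[]
    for _ in range(n):
        cal=env.calibration(c);im,d=env.camera(c)
        R=np.array(cal["R"]);X=R@np.r_[cen,.1]+cal["t"];K=np.array(cal["intrinsics"]);p=K@(X/X[2])
        P=np.array([atd(c,(v,u),d[v,u],cal) for v in range(max(0,int(p[1])-45),min(480,int(p[1])+45)) for u in range(max(0,int(p[0])-45),min(640,int(p[0])+45)) if d[v,u]>0])
        S=P[(P[:,2]>zs[0])&(P[:,2]<zs[1])&(np.hypot(*(P[:,:2]-cen).T)<r)]
        out.append((len(S),np.median(S[:,2]).round(4) if len(S) else None))
    return im,out
E
python3 - <<'E'
from h import *
s=env.state()
print(s["time"],s["q"].round(1),s["tool_pos"].round(4),s["force"].round(2),s["moment"].round(3))
im,o=top("wrist");print(o);cv2.imwrite("pics/w1.png",im[:,:,::-1])
print(top("scene")[1],top("top",n=1)[1])
E
```

```text
3.4 [ -4.  -10.7 125.2  -0.   65.4  47.6] [0.4596 0.0215 0.0827] [-0.46 -0.16  0.43] [-0.007 -0.048 -0.011]
[(1750, np.float64(0.1099)), (1715, np.float64(0.1099))]
[(32, np.float64(0.0952)), (25, np.float64(0.108))] [(0, None)]
```

View pics/w1.png

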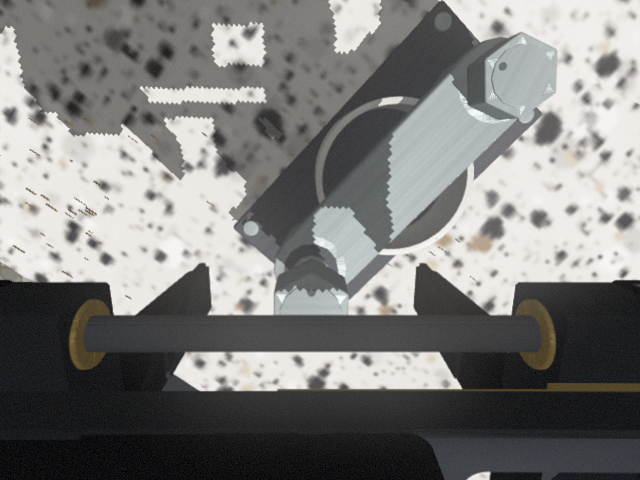

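The head sits centred between the fingers, at about column 312, with flats facing the pads. Wrist depth puts its top at 0.110. Now closing gently.

Call:
{"fn": "jog_arm", "kwargs": {"motion": [[0,0,0,0,0,0,1],[0,0,0,0,0,0,1],[0,0,0,0,0,0,1],[0,0,0,0,0,0,1],[0,0,0,0,0,0,1],[0,0,0,0,0,0,1],[0,0,0,0,0,0,1],[0,0,0,0,0,0,1]], "newtons": 4}}

```text
time: 4.45
tool_pos: [0.4585, 0.0221, 0.0811]
tcp_rot: [[0.784, 0.621, -0.0], [0.621, -0.784, 0.0], [-0.0, -0.0, -1.0]]
force: [0.4, 0.4, 0.4]
opening: 0.384
grasp_force: 0.0
```

Run:
```python
from h import *
s=env.state()
print(s["time"],s["q"].round(1),s["tool_pos"].round(4),s["force"].round(2),s["moment"].round(3),s["opening"]*95,s["grasp_force"])
print(top("wrist")[1])
```

```text
4.45 [ -3.9 -10.6 125.3   0.   65.3  47.7] [0.4585 0.0221 0.0811] [0.39 0.36 0.37] [-0.029 -0.03  -0.005] 36.44125656715089 0.0
[(1729, np.float64(0.1099)), (1739, np.float64(0.11))]
```

Call:
{"fn": "jog_arm", "kwargs": {"motion": [[0,0,0,0,0,0,1],[0,0,0,0,0,0,1],[0,0,0,0,0,0,1],[0,0,0,0,0,0,1],[0,0,0,0,0,0,1],[0,0,0,0,0,0,1],[0,0,0,0,0,0,1],[0,0,0,0,0,0,1]]}}

```text
time: 5.35
tool_pos: [0.4589, 0.0219, 0.0813]
tcp_rot: [[0.784, 0.621, 0.001], [0.621, -0.784, -0.001], [0.0, 0.001, -1.0]]
force: [3.6, -3.8, -1.8]
opening: 0.32
grasp_force: 4.0
```

```bash
cat > st.py <<'E'
from h import *
s=env.state()
print(round(s["time"],2),s["q"].round(1),s["tool_pos"].round(4),"F",s["force"].round(2),"M",s["moment"].round(3),round(s["opening"]*95,2),round(float(s["grasp_force"]),2))
print(top("wrist",n=1)[1])
E
python3 st.py
```

```text
5.35 [ -4.  -10.6 125.3  -0.   65.3  47.6] [0.4589 0.0219 0.0813] F [ 3.57 -3.83 -1.84] M [-0.728 -0.582 -0.028] 30.38 4.0
[(1721, np.float64(0.1101))]
```

Call:
{"fn": "jog_arm", "kwargs": {"motion": [[0,0,-0.013,0,0.001,0.001,1],[0,0,-0.026,0,0.001,0.001,1],[0,0,-0.039,0,0.001,0.001,1],[0,0,-0.052,0,0.001,0.001,1],[0,0,-0.065,0,0.001,0.001,1],[0,0,-0.078,0,0.001,0.001,1],[0,0,-0.078,0,0.001,0.001,1],[0,0,-0.078,0,0.001,0.001,1]], "newtons": 3}}

```text
time: 6.2
tool_pos: [0.459, 0.022, 0.0812]
tcp_rot: [[0.4, 0.916, 0.0], [0.916, -0.4, 0.001], [0.001, 0.0, -1.0]]
force: [0.9, -1.5, 3.8]
opening: 0.317
grasp_force: 3.0
```

```bash
python3 st.py
```

```text
6.2 [ -4.  -10.6 125.3   0.   65.3  19.6] [0.459  0.022  0.0812] F [ 0.89 -1.54  3.78] M [-0.205 -0.127 -0.024] 30.07 3.0
[(1607, np.float64(0.1102))]
```

Call:
{"fn": "jog_arm", "kwargs": {"motion": [[0,0,-0.01,0,0,0,1],[0,0,-0.02,0,0,0,1],[0,0,-0.03,0,0,0,1],[0,0,-0.04,0,0,0,1],[0,0,-0.05,0,0,0,1],[0,0,-0.05,0,0,0,1],[0,0,-0.05,0,0,0,1],[0,0,-0.05,0,0,0,1]]}}

```text
time: 7.05
tool_pos: [0.459, 0.0222, 0.0806]
tcp_rot: [[0.097, 0.995, 0.0], [0.995, -0.097, 0.001], [0.001, 0.0, -1.0]]
force: [3.3, 2.6, 0.1]
opening: 0.317
grasp_force: 3.0
```

```bash
python3 st.py
```

```text
7.05 [-4.000e+00 -1.050e+01  1.253e+02  1.000e-01  6.520e+01  1.600e+00] [0.459  0.0222 0.0806] F [3.28 2.61 0.13] M [ 0.408 -0.552  0.036] 30.09 3.0
[(1501, np.float64(0.1098))]
```

Fz fell from 3.8 N to near 0 as the head sank slightly, so it may be off the thread. I'll ease the fingers a little to let it drop.

Call:
{"fn": "jog_arm", "kwargs": {"motion": [[0,0,0,0,0,0,0.66],[0,0,0,0,0,0,0.66],[0,0,0,0,0,0,0.66],[0,0,0,0,0,0,0.66],[0,0,0,0,0,0,0.66],[0,0,0,0,0,0,0.66],[0,0,0,0,0,0,0.66],[0,0,0,0,0,0,0.66]]}}

```text
time: 7.9
tool_pos: [0.4587, 0.0217, 0.0806]
tcp_rot: [[0.096, 0.995, -0.0], [0.995, -0.096, 0.0], [-0.0, -0.0, -1.0]]
force: [0.3, 0.7, -0.1]
opening: 0.339
grasp_force: 0.0
```

```bash
python3 st.py
```

```text
7.9 [ -4.  -10.6 125.3  -0.   65.3   1.5] [0.4587 0.0217 0.0806] F [ 0.27  0.71 -0.09] M [-0.045 -0.102 -0.025] 32.18 0.0
[(1581, np.float64(0.1097))]
```

Call:
{"fn": "jog_arm", "kwargs": {"motion": [[0,0,-0.013,0,0,0,0.67],[0,0,-0.026,0,0,0,0.67],[0,0,-0.039,0,0,0,0.67],[0,0,-0.052,0,0,0,0.67],[0,0,-0.065,0,0,0,0.67],[0,0,-0.078,0,0,0,0.67],[0,0,-0.078,0,0,0,0.67],[0,0,-0.078,0,0,0,0.67]]}}

```text
time: 8.75
tool_pos: [0.4589, 0.0219, 0.0807]
tcp_rot: [[-0.382, 0.924, 0.0], [0.924, 0.382, 0.0], [0.0, 0.0, -1.0]]
force: [0.9, -0.1, -2.2]
opening: 0.328
grasp_force: 0.7
```

```bash
python3 st.py
```

```text
8.75 [ -4.  -10.6 125.3   0.   65.2 -26.5] [0.4589 0.0219 0.0807] F [ 0.85 -0.08 -2.16] M [ 0.128 -0.314  0.031] 31.19 0.71
[(1804, np.float64(0.1037))]
```

It has dropped about 6 mm, and Fz of about -2.2 N says it is hanging partly on the pads. Easing to let it seat.

Call:
{"fn": "jog_arm", "kwargs": {"motion": [[0,0,0,0,0,0,0.63],[0,0,0,0,0,0,0.63],[0,0,0,0,0,0,0.63],[0,0,0,0,0,0,0.63],[0,0,0,0,0,0,0.63],[0,0,0,0,0,0,0.63],[0,0,0,0,0,0,0.63],[0,0,0,0,0,0,0.63]]}}

```text
time: 9.6
tool_pos: [0.4588, 0.0217, 0.0807]
tcp_rot: [[-0.384, 0.923, -0.0], [0.923, 0.384, -0.0], [-0.0, -0.0, -1.0]]
force: [-0.6, 0.6, -0.1]
opening: 0.368
grasp_force: 0.0
```

```bash
python3 st.py
```

```text
9.6 [ -4.  -10.6 125.3  -0.   65.3 -26.6] [0.4588 0.0217 0.0807] F [-0.59  0.6  -0.06] M [ 0.015 -0.125  0.015] 34.97 0.0
[(1809, np.float64(0.1037))]
```

Free and seated: top at 0.1037, which is a lift of about -7.3 mm. Now I lower 6 mm, grip, and turn forward while following the thread down.

Call:
{"fn": "jog_arm", "kwargs": {"motion": [[0,0,0,0,0,0.006,0.63],[0,0,0,0,0,0.012,0.63],[0,0,0,0,0,0.012,1],[0,0,0,0,0,0.012,1],[0,0,0,0,0,0.012,1],[0,0,0,0,0,0.012,1],[0,0,0,0,0,0.012,1],[0,0,0,0,0,0.012,1]], "newtons": 6}}

```text
time: 10.45
tool_pos: [0.4589, 0.022, 0.0747]
tcp_rot: [[-0.384, 0.923, 0.0], [0.923, 0.384, 0.001], [0.001, 0.0, -1.0]]
force: [1.6, 3.7, -2.5]
opening: 0.327
grasp_force: 6.0
```

```bash
python3 st.py
```

```text
10.45 [ -4.  -10.1 125.5   0.   64.5 -26.6] [0.4589 0.022  0.0747] F [ 1.63  3.67 -2.52] M [ 0.644 -0.475 -0.058] 31.06 6.0
[(1416, np.float64(0.1045))]
```

Call:
{"fn": "jog_arm", "kwargs": {"motion": [[0,0,0.021,0,0,0.0003,1],[0,0,0.042,0,0,0.0007,1],[0,0,0.063,0,0,0.001,1],[0,0,0.084,0,0,0.0013,1],[0,0,0.105,0,0,0.0017,1],[0,0,0.126,0,0,0.002,1],[0,0,0.147,0,0,0.0024,1],[0,0,0.168,0,0,0.0027,1]]}}

```text
time: 11.3
tool_pos: [0.4589, 0.0217, 0.0734]
tcp_rot: [[0.619, 0.786, 0.0], [0.786, -0.619, -0.0], [0.0, 0.0, -1.0]]
force: [2.2, 2.2, -3.2]
opening: 0.325
grasp_force: 6.0
```

```bash
python3 st.py
```

```text
11.3 [ -4.  -10.  125.6  -0.   64.4  34.2] [0.4589 0.0217 0.0734] F [ 2.24  2.16 -3.16] M [ 0.364 -0.339  0.021] 30.86 6.0
[(1638, np.float64(0.1031))]
```

Call:
{"fn": "jog_arm", "kwargs": {"motion": [[0,0,0.021,0,0,0.0003,1],[0,0,0.042,0,0,0.0007,1],[0,0,0.063,0,0,0.001,1],[0,0,0.084,0,0,0.0013,1],[0,0,0.105,0,0,0.0017,1],[0,0,0.126,0,0,0.002,1],[0,0,0.147,0,0,0.0024,1],[0,0,0.168,0,0,0.0027,1]]}}

```text
time: 12.15
tool_pos: [0.4581, 0.0219, 0.0716]
tcp_rot: [[0.989, -0.149, -0.002], [-0.149, -0.989, 0.0], [-0.002, -0.0, -1.0]]
force: [0.6, 4.5, -1.5]
opening: 0.313
grasp_force: 6.0
```

Call:
{"fn": "jog_arm", "kwargs": {"motion": [[0,0,0.021,0,0,0.0003,1],[0,0,0.042,0,0,0.0007,1],[0,0,0.063,0,0,0.001,1],[0,0,0.084,0,0,0.0013,1],[0,0,0.105,0,0,0.0017,1],[0,0,0.126,0,0,0.002,1],[0,0,0.147,0,0,0.0024,1],[0,0,0.164,0,0,0.0027,1]]}}

```text
time: 12.95
tool_pos: [0.4587, 0.0226, 0.0705]
tcp_rot: [[0.381, -0.924, -0.0], [-0.924, -0.381, 0.002], [-0.002, -0.001, -1.0]]
force: [2.8, 5.5, -2.7]
opening: 0.315
grasp_force: 6.0
```

```bash
python3 st.py
```

```text
12.95 [-4.000e+00 -9.800e+00  1.257e+02  1.000e-01  6.410e+01  1.536e+02] [0.4587 0.0226 0.0705] F [ 2.79  5.52 -2.69] M [ 1.159 -0.365 -0.021] 29.92 6.0
[(1804, np.float64(0.1003))]
```

Call:
{"fn": "jog_arm", "kwargs": {"motion": [[0,0,0,0,0,0,0.45],[0,0,0,0,0,0,0.45],[0,0,0,0,0,0,0.45],[0,0,-0.0238,0,0,0,0.45],[0,0,-0.0476,0,0,0,0.45],[0,0,-0.0714,0,0,0,0.45],[0,0,-0.0952,0,0,0,0.45],[0,0,-0.119,0,0,0,0.45]]}}

```text
time: 13.8
tool_pos: [0.4588, 0.0214, 0.0708]
tcp_rot: [[0.912, -0.41, -0.0], [-0.41, -0.912, -0.001], [0.0, 0.001, -1.0]]
force: [-0.1, 0.4, -0.0]
opening: 0.549
grasp_force: 0.0
```

Call:
{"fn": "jog_arm", "kwargs": {"motion": [[0,0,-0.0238,0,0,0,0.45],[0,0,-0.0476,0,0,0,0.45],[0,0,-0.0714,0,0,0,0.45],[0,0,-0.0952,0,0,0,0.45],[0,0,-0.119,0,0,0,0.45],[0,0,-0.1428,0,0,0,0.45],[0,0,-0.1666,0,0,0,0.45],[0,0,-0.1904,0,0,0,0.45]]}}

```text
time: 14.6
tool_pos: [0.4588, 0.0214, 0.0708]
tcp_rot: [[0.715, 0.699, -0.0], [0.699, -0.715, -0.001], [-0.001, 0.0, -1.0]]
force: [1.0, 0.1, 0.5]
opening: 0.551
grasp_force: 0.0
```

Call:
{"fn": "jog_arm", "kwargs": {"motion": [[0,0,-0.0238,0,0,0,0.45],[0,0,-0.0476,0,0,0,0.45],[0,0,-0.0714,0,0,0,0.45],[0,0,-0.0952,0,0,0,0.45],[0,0,-0.119,0,0,0,0.45],[0,0,-0.1428,0,0,0,0.45],[0,0,-0.1666,0,0,0,0.45],[0,0,-0.1904,0,0,0,0.45]]}}

```text
time: 15.4
tool_pos: [0.4588, 0.0214, 0.0708]
tcp_rot: [[-0.389, 0.921, -0.0], [0.921, 0.389, -0.001], [-0.001, -0.0, -1.0]]
force: [-0.1, 0.4, -0.4]
opening: 0.548
grasp_force: 0.0
```

```bash
python3 st.py
```

```text
15.4 [ -4.   -9.8 125.7  -0.   64.1 -26.9] [0.4588 0.0214 0.0708] F [-0.1   0.36 -0.35] M [-0.044 -0.12   0.011] 52.06 0.0
[(1557, np.float64(0.0997))]
```

Call:
{"fn": "jog_arm", "kwargs": {"motion": [[0,0,0,0,0,0,1],[0,0,0,0,0,0,1],[0,0,0,0,0,0,1],[0,0,0,0,0,0,1],[0,0,0,0,0,0,1],[0,0,0,0,0,0,1],[0,0,0,0,0,0,1],[0,0,0,0,0,0,1]]}}

```text
time: 16.25
tool_pos: [0.459, 0.0218, 0.0707]
tcp_rot: [[-0.382, 0.924, 0.001], [0.924, 0.382, 0.0], [-0.0, 0.001, -1.0]]
force: [0.7, 1.8, -0.6]
opening: 0.316
grasp_force: 6.0
```

Call:
{"fn": "jog_arm", "kwargs": {"motion": [[0,0,0.021,0,0,0.0003,1],[0,0,0.042,0,0,0.0007,1],[0,0,0.063,0,0,0.001,1],[0,0,0.084,0,0,0.0013,1],[0,0,0.105,0,0,0.0017,1],[0,0,0.126,0,0,0.002,1],[0,0,0.147,0,0,0.0024,1],[0,0,0.168,0,0,0.0027,1]]}}

```text
time: 17.05
tool_pos: [0.4589, 0.0218, 0.0693]
tcp_rot: [[0.62, 0.785, 0.0], [0.785, -0.62, 0.0], [0.0, 0.0, -1.0]]
force: [2.0, 1.8, -1.1]
opening: 0.316
grasp_force: 6.0
```

```bash
python3 st.py
```

```text
17.05 [ -4.   -9.6 125.7   0.   63.9  34.3] [0.4589 0.0218 0.0693] F [ 1.99  1.81 -1.07] M [ 0.186 -0.296  0.03 ] 30.05 5.99
[(1672, np.float64(0.0984))]
```

Call:
{"fn": "jog_arm", "kwargs": {"motion": [[0,0,0.021,0,0,0.0003,1],[0,0,0.042,0,0,0.0007,1],[0,0,0.063,0,0,0.001,1],[0,0,0.084,0,0,0.0013,1],[0,0,0.105,0,0,0.0017,1],[0,0,0.126,0,0,0.002,1],[0,0,0.147,0,0,0.0024,1],[0,0,0.168,0,0,0.0027,1]]}}

```text
time: 17.9
tool_pos: [0.4589, 0.0219, 0.068]
tcp_rot: [[0.989, -0.15, 0.0], [-0.15, -0.989, 0.0], [0.0, -0.0, -1.0]]
force: [1.6, 1.0, -1.1]
opening: 0.317
grasp_force: 6.0
```

Call:
{"fn": "jog_arm", "kwargs": {"motion": [[0,0,0.021,0,0,0.0003,1],[0,0,0.042,0,0,0.0007,1],[0,0,0.063,0,0,0.001,1],[0,0,0.084,0,0,0.0013,1],[0,0,0.105,0,0,0.0017,1],[0,0,0.126,0,0,0.002,1],[0,0,0.147,0,0,0.0024,1],[0,0,0.164,0,0,0.0027,1]]}}

```text
time: 18.7
tool_pos: [0.4589, 0.0219, 0.0667]
tcp_rot: [[0.38, -0.925, 0.0], [-0.925, -0.38, 0.0], [-0.0, -0.0, -1.0]]
force: [1.8, 1.7, -0.0]
opening: 0.317
grasp_force: 6.0
```

Call:
{"fn": "jog_arm", "kwargs": {"motion": [[0,0,0,0,0,0,1],[0,0,0,0,0,0,1],[0,0,0,0,0,0,1],[0,0,0,0,0,0,1],[0,0,0,0,0,0,1],[0,0,0,0,0,0,1],[0,0,0,0,0,0,1],[0,0,0,0,0,0,1]], "newtons": 8}}

```text
time: 19.5
tool_pos: [0.459, 0.0219, 0.0667]
tcp_rot: [[0.383, -0.924, 0.0], [-0.924, -0.383, 0.0], [-0.0, -0.0, -1.0]]
force: [2.2, 3.3, 0.0]
opening: 0.316
grasp_force: 8.0
```

```bash
python3 st.py
```

```text
19.5 [ -4.   -9.4 125.8   0.   63.6 153.5] [0.459  0.0219 0.0667] F [2.19 3.31 0.03] M [ 0.769 -0.392  0.009] 30.02 8.0
[(1721, np.float64(0.0958))]
```

The top is at 0.0958, so the underside is about 17.8 mm above the bar and the lift is about -15 mm after a full turn. The bolt is at rest and gripped with 8 N.

```bash
python3 -c "
from rig import env
print(env.close_job())"
```

```text
the job is handed in; nothing more can be done
None
```

I turned the bolt back until it dropped one thread, then forward about one full turn, leaving it about 15 mm below the end of the first thread and gripped at 8 N; the job is handed in at about 19.5 s, and no verdict came back.

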